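# Set up the call-button test station on the lab bench

## Task

Set up the call-button test: lay the small silver computer in the middle of the green mat, lengthwise along it, and put the red call button centred on top of the computer. Put the remote control beside the grey number keypad on the side facing the computer, so that it lies between the two, and the white mouse beside the keypad on the opposite side; each of these lies on the desk, parallel to the keypad, level with its middle, with a gap of about 4 cm to it. Leave the yellow call button and the black power adapter where they are, and let go of everything.

Things in the scene. Friction and masses are not known exactly. Their poses are not given: they have to be found in the camera images.
- computer: loose small single-board computer in a silver box-shaped case with a blue label on top, 90 (x) by 60 (y) by 28 mm high, 0.19 to 0.33 kg; flat top that carries the button. Origin: centre of the underside; z up, x along its length. Starts flat on the desk, any of six places in front of the mat and keypad, turned up to 0.35 rad from the robot's x direction.
- red_button: loose call button, to be moved: round black base 56 mm across and 20 mm high, with a red dome 46 mm across on top, 35 mm high overall, about 0.11 kg. Origin: centre of the underside; z up. Starts upright on the desk in another of the six places.
- mouse: loose white computer mouse with a black wheel, 92 (x) by 56 (y) by 32 mm high, rounded edges; the lower 22 mm is the full 56 mm wide, above it it narrows to 46 mm, about 0.1 kg. Origin: centre of the underside; z up, x along its length towards the wheel. Starts on the desk in another of the six places, turned up to 0.35 rad.
- remote: loose pale beige-grey remote control with small black keys, 95 (x) by 40 (y) by 18 mm high, about 0.08 kg. Origin: centre of the underside; z up, x along its length. Starts on the desk, keys up, in another of the six places, turned up to 0.35 rad.
- mat: fixed green mat, 130 (x) by 100 (y) by 3 mm thick, beyond the loose things, on the left or on the right of the keypad (they swap), turned up to 0.2 rad. Origin: centre of the underside; z up, x along its long side. The computer's place.
- keypad: fixed number keypad, grey body with black keys and a blue row of keys at the far end, 130 (x) by 84 (y) by 22 mm high, about 0.26 to 0.32 m to the left or right of the mat, turned up to 0.2 rad. Origin: centre of the underside; z up, x along its long side, away from the robot. With a 40 mm gap the remote's centre lies 102 mm and the mouse's centre 110 mm to the side (y) of the keypad's centre. Nothing else stands where the remote and mouse belong.
- yellow_button: bystander, to be left alone: loose call button of the same shape and size as the red one, but with a yellow dome. Starts in another of the six places. Origin: centre of the underside; z up.
- adapter: bystander, to be left alone: loose black power adapter brick with a white label, 92 (x) by 46 (y) by 30 mm high. Starts in the last of the six places (places are 0.13 m apart or more, centre to centre). Origin: centre of the underside; z up.
Mind the look-alikes: they are no part of the job. Of the things that look like the remote, take the one that is nearest to the robot's base at the start.

How it is judged:
By the outcome, as a careful person would: the job done as asked, in the order asked, and still so for the second after the job is handed in, with the robot touching nothing.
It also fails if it takes over 104 s, if anything falls off the work surface, if the arm or the gripper's body presses on something with over 40 N, if the wrist force passes 120 N, or if a joint passes its speed limit or range.

## Robot

A 6-joint arm with a two-finger parallel gripper is mounted at the origin on the work surface. World frame = base frame: x ahead of the robot, y to its left, z up, the work surface at z = 0. Lengths are in mm, angles in rad, forces in N, time in s.
With the tool pointing down it reaches from about 350 to 875 mm from the base axis. Payload 4.2 kg.
Tool frame: the origin (TCP) lies on the mounting face of the last link; the fingertips stand 182 mm ahead of it and the grasp point (between the pads) lies 164 mm ahead of it; z points along the fingers, x is the direction in which the jaws open and shut, and the axes are right-handed (so a half turn about z gives the same grasp; the last joint's range is limited). The gripper opens to 87 mm and grips with 3 to 60 N. Pads are 19 mm wide; open, the fingers measure 117 mm over their backs; the gripper's body (75 mm by 190 mm) begins 51 mm behind the grasp point.
Start: joints at [-0.874, 0.385, 0.008, 0, -1.194, -0.259], TCP at [264.98, -566.026, 404.75] pointing down, gripper open.
Joint ranges: [-3.14, 3.14], [-1.21, 2.06], [-1.07, 1.41], [-3.16, 2.05], [-2.99, -0.16], [-3.1, 3.1]. Speed limits (rad/s): [2.79, 2.79, 3.14, 3.14, 3.14, 3.14].

## Interface

Orientations are given as a unit quaternion [w, x, y, z].
In Python, from station import bot gives the robot as it stands. The module is installed in compiled form; this text tells all that it offers.
- The arm moves only by the tool arm_command, never from a script. Its argument "increments" is a list of rows, each a list of 3 entries, a list of its own where there are three numbers: the shift along the tool's x, y, z in cm, then the turn, a rotation vector about the tool's x, y, z in rad, then the closure, from -1 (fully open) to 1 (shut), so that 0 is half open. A call has 1 to 12 rows; each row is the pose to reach, as a shift and turn from the pose commanded when the call began, along the tool's axes at that moment; what a row does not reach only later rows make up. A row lasts 1/8 s, in which the tool goes at most 62.5 mm and 10.7 degrees, less where a joint would pass 70% of its speed; a pose out of reach is approached as far as the arm can. A call with a gripper value outside its range is refused whole. The fingers move at their own pace and stop on an object; "grip_force" is the grip in N (left out, the last holds). Time passes only in rows, so rows that repeat a pose let the fingers close. It gives the time, the measured TCP pose, the force and the opening at its end, in the units of the state.
- bot.observe(): the state, without advancing time (a new reading comes with each control period).
- bot.get_image(name): name is "scene" or "side" or "wrist"; returns a dict with "image" (480x640x3 uint8, red, green, blue), "z_map" (480x640 float32, mm along the optical axis (not along the pixel's ray), 0 where there is no reading), "fx", "fy", "cx", "cy" (pixels), "T" (4x4, takes a point from camera to world coordinates); the wrist camera has in their place "tool_from_camera" (4x4, takes a point from camera to tool coordinates, whose origin is the TCP and whose axes are the tool frame's). Camera axes: x right, y down, z forward; pixel columns grow to the right and rows downward; lengths in mm; the calibration is good to about 2 mm. A picture is of the moment at which its call begins: read the wrist's pose just before it.
- bot.job_done(): hands the job in, once; it reports no verdict.
Trained networks look in a picture, given as the dict that the camera call returned (one of the last four; its "shot" number tells which), for a name from the list of things; names that differ only in an ending like _2 or _b are one class to them, and where a whole thing is asked for, a point or a joint stands for the part that bears it (a point fixed in the world has none). Each returns a list of dicts, best first, with "confidence" (0 to 1); they miss things now and then, are a little off and sometimes report something else, mostly with a low value. They report only what shows in the picture. A call takes as long as a camera call. They do not tell look-alikes from the thing itself.
- bot.regions_of(thing, picture): "region" (480x640 bool, what is visible of it) and "centre" ([row, column] in pixels, amid what is visible of it).
- bot.tip_of(thing, picture): "centre" ([row, column] in pixels: a listed point, or the origin of a listed thing).
The state is a dict: "time": time; "q": joint angles; "joint_velocities": joint speeds; "tau": joint torques, N m; "eef_pos": TCP position; "tool_rot": TCP orientation; "force": force on the tool from outside, world axes, zero at the start; "ft_torque": the same for the moment, N m; "grip_width": finger opening in mm.
Only numpy, scipy, OpenCV 4.12 (cv2) and the standard library are available. Lean on these libraries where they do the work, as an engineer would, in place of code of your own. Each camera call takes 0.05 s, during which the arm holds its last target. There are 200 camera calls.

## Working session

There is one attempt and no reset: what is moved stays moved. The work goes in short steps, Python scripts to look and compute and a tool call to move; the robot and the scene stay as the last step left them, time stands still between calls to the robot, and variables do not carry over. Pictures are saved under pics/ and viewed, about 12 in all and at most 16, crops included, and the job is handed in when it is done.

Besides the shell and the picture viewer there is one more tool, called in YAML: its name, and indented under it one key for each argument. arm_command: Moves the arm, as the interface text tells. Its arguments: {"type":"object","properties":{"increments":{"type":"array"},"grip_force":{"type":"number"}},"required":["increments"]}

```bash
mkdir -p pics; ls
python3 - <<'E'
from station import bot
import cv2,numpy as np
s=bot.observe();print(s['time'],s['eef_pos'],s['tool_rot'],s['grip_width'])
for c in ["scene","side"]:
    p=bot.get_image(c);cv2.imwrite(f"pics/{c}0.png",p["image"][:,:,::-1]);print(c,p["fx"],p["T"][:3].round(2).tolist())
E
```

```text
pics
0.0 [ 264.91550131 -565.83963162  403.65827432] [-9.26263025e-04  5.36766051e-01  8.43730428e-01  5.59514904e-04] 86.78723637223028
scene 556.8294652990108 [[0.81, 0.39, -0.44, 987.95], [0.59, -0.53, 0.61, -715.08], [0.01, -0.75, -0.66, 830.03]]
side 532.9333820611648 [[-0.84, -0.31, 0.45, -92.0], [-0.54, 0.46, -0.7, 857.86], [0.01, -0.83, -0.56, 720.76]]
```

View pics/scene0.png

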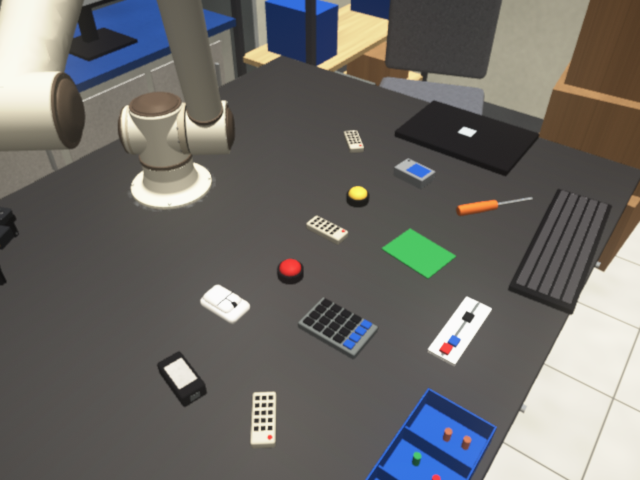

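View pics/side0.png

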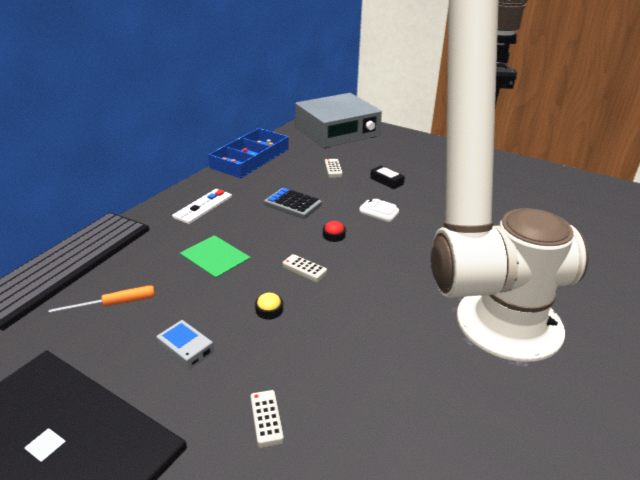

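The scene view shows three remotes at (327,228), (354,140) and (263,418). The red button is at (290,270), the yellow one at (358,195), and the computer at (414,172). The mouse is at (225,303), the adapter at (181,377), the keypad at (338,325) and the mat at (419,252). The side view agrees. Next I'll measure them all.

```bash
cat > h.py <<'E'
from station import bot
import cv2,numpy as np
from scipy.spatial.transform import Rotation as R
SZ=dict(computer=(90,60,28),red_button=(56,56,35),mouse=(92,56,32),remote=(95,40,18),mat=(130,100,3),keypad=(130,84,22),yellow_button=(56,56,35),adapter=(92,46,30))
def camT(p):
    if "T" in p: return p["T"]
    s=p["s"];T=np.eye(4);w,x,y,z=s["tool_rot"];T[:3,:3]=R.from_quat([x,y,z,w]).as_matrix();T[:3,3]=s["eef_pos"]
    return T@p["tool_from_camera"]
def shot(c):
    s=bot.observe();p=bot.get_image(c);p["s"]=s;return p
def pts(p,m):
    v,u=np.nonzero(m&(p["z_map"]>0));z=p["z_map"][v,u]
    P=np.c_[(u-p["cx"])/p["fx"]*z,(v-p["cy"])/p["fy"]*z,z]
    T=camT(p);return P@T[:3,:3].T+T[:3,3]
def measure(p,names,minc=.3):
    for n in names:
        for r in bot.regions_of(n,p):
            if r["confidence"]<minc: continue
            P=pts(p,r["region"])
            if len(P)<30: continue
            h=np.percentile(P[:,2],95);t=P[P[:,2]>h-6] if n!="mouse" else P
            (x,y),(a,b),g=cv2.minAreaRect(t[:,:2].astype(np.float32))
            if a<b:a,b=b,a;g+=90
            g=(g+90)%180-90
            print(n,"c%.2f"%r["confidence"],"px",np.round(r["centre"]).astype(int),"xy %.0f %.0f"%(x,y),"h %.1f"%h,"size %.0f %.0f"%(a,b),"yaw %.3f"%np.radians(g),"dist %.0f"%np.hypot(x,y))
E
python3 - <<'E'
from h import *
for c in ["scene","side"]:
    print(c);measure(shot(c),SZ)
E
```

```text
scene
computer c0.94 px [174 417] xy 481 396 h 30.0 size 89 66 yaw -0.110 dist 623
red_button c0.79 px [269 288] xy 447 -77 h 34.1 size 39 37 yaw -1.473 dist 454
mouse c0.60 px [305 225] xy 404 -227 h 33.5 size 92 54 yaw 0.008 dist 464
remote c0.87 px [230 328] xy 428 81 h 20.0 size 96 43 yaw -0.034 dist 436
remote c0.80 px [422 266] xy 627 -370 h 20.7 size 96 40 yaw -0.890 dist 728
remote c0.71 px [143 356] xy 263 440 h 20.4 size 97 39 yaw -0.784 dist 513
mat c0.89 px [251 420] xy 630 147 h 5.3 size 134 105 yaw -0.149 dist 647
mat c0.64 px [308 224] xy 399 -225 h 33.4 size 70 45 yaw -0.024 dist 458
keypad c0.80 px [330 338] xy 614 -139 h 23.7 size 128 80 yaw 0.002 dist 630
yellow_button c0.77 px [198 358] xy 419 225 h 34.0 size 38 37 yaw 1.159 dist 476
adapter c0.58 px [378 180] xy 464 -396 h 32.4 size 93 46 yaw -0.258 dist 610
side
computer c0.73 px [345 186] xy 473 397 h 31.7 size 92 60 yaw -0.149 dist 618
red_button c0.77 px [229 335] xy 441 -74 h 36.0 size 37 37 yaw -1.322 dist 447
red_button c0.45 px [267 304] xy 423 82 h 22.1 size 95 42 yaw -0.049 dist 431
mouse c0.59 px [210 378] xy 396 -219 h 35.5 size 92 52 yaw 0.013 dist 453
remote c0.95 px [419 269] xy 256 442 h 21.9 size 93 40 yaw -0.774 dist 510
remote c0.61 px [269 302] xy 422 82 h 22.2 size 94 42 yaw -0.042 dist 430
remote c0.60 px [168 334] xy 620 -367 h 22.5 size 100 40 yaw -0.884 dist 721
mat c0.67 px [257 212] xy 626 145 h 7.2 size 136 106 yaw -0.161 dist 642
mat c0.49 px [210 380] xy 393 -222 h 35.5 size 74 45 yaw -0.012 dist 451
yellow_button c0.71 px [307 270] xy 411 228 h 35.9 size 38 37 yaw 0.102 dist 470
adapter c0.63 px [176 390] xy 459 -395 h 34.2 size 91 50 yaw -0.255 dist 606
```

Candidates for the remote: (327,228), about 431 mm from the base; (354,140), about 511 mm; and (263,418), about 725 mm. The first is nearest, so I take that one. I'll check a close crop with the wrist camera from above.

```bash
cat >> h.py <<'E'
def go(x,y,z,yaw,s=None):
    s=s or bot.observe();w,a,b,c=s["tool_rot"];r=R.from_quat([a,b,c,w])
    t=R.from_matrix(np.array([[np.cos(yaw),np.sin(yaw),0],[np.sin(yaw),-np.cos(yaw),0],[0,0,-1]]))
    print("go",(r.inv().apply(np.array([x,y,z])-s["eef_pos"])/10).round(2).tolist(),(r.inv()*t).as_rotvec().round(3).tolist())
def st():
    s=bot.observe();w,a,b,c=s["tool_rot"];X=R.from_quat([a,b,c,w]).as_matrix()
    print("t %.1f"%s["time"],"pos",s["eef_pos"].round(1),"yaw %.3f"%np.arctan2(X[1,0],X[0,0]),"tilt",X[2,:2].round(3),"F",np.round(s["force"],1),"w %.1f"%s["grip_width"],"q",np.round(s["q"],2));return s
E
python3 -c "
from h import *
s=st();go(480,0,480,1.55)
p=shot('wrist');print(p['tool_from_camera'].round(2).tolist(),p['fx'])"
```

```text
t 1.0 pos [ 265.  -566.   404.8] yaw 2.009 tilt [ 0. -0.] F [-1.  -0.4 -0. ] w 87.1 q [-0.87  0.38  0.01  0.   -1.19 -0.26]
go [42.15, 43.47, -7.52] [-0.0, -0.0, 0.459]
[[1.0, -0.0, 0.0, -0.02], [0.0, 0.96, 0.27, -75.29], [-0.0, -0.27, 0.96, 20.14], [0.0, 0.0, 0.0, 1.0]] 415.098150925556
```

arm_command:
  increments:
    - [[42.2,43.5,-7.5],[0,0,0.459],-1]
    - [[42.2,43.5,-7.5],[0,0,0.459],-1]
    - [[42.2,43.5,-7.5],[0,0,0.459],-1]
    - [[42.2,43.5,-7.5],[0,0,0.459],-1]
    - [[42.2,43.5,-7.5],[0,0,0.459],-1]
    - [[42.2,43.5,-7.5],[0,0,0.459],-1]
    - [[42.2,43.5,-7.5],[0,0,0.459],-1]
    - [[42.2,43.5,-7.5],[0,0,0.459],-1]
    - [[42.2,43.5,-7.5],[0,0,0.459],-1]
    - [[42.2,43.5,-7.5],[0,0,0.459],-1]
    - [[42.2,43.5,-7.5],[0,0,0.459],-1]
    - [[42.2,43.5,-7.5],[0,0,0.459],-1]

```text
time: 2.55
eef_pos: [479.9, 0.6, 479.6]
tool_rot: [-0.0, 0.714, 0.7, -0.0]
force: [-0.3, -0.8, -0.6]
grip_width: 86.9
```

```bash
python3 -c "
from h import *
s=st()
p=shot('wrist');cv2.imwrite('pics/w1.png',p['image'][:,:,::-1]);measure(p,SZ)
go(477,396,320,1.44)"
```

```text
t 2.5 pos [479.9   0.6 479.6] yaw 1.550 tilt [-0.    -0.001] F [-0.3 -0.8 -0.6] w 86.9 q [ 0.34  0.09 -0.2  -0.   -1.28 -1.93]
red_button c0.96 px [151 248] xy 444 -75 h 34.1 size 40 40 yaw 0.402 dist 450
mouse c0.86 px [106 105] xy 399 -228 h 33.0 size 92 66 yaw -0.024 dist 460
remote c0.81 px [130 398] xy 425 82 h 19.7 size 95 40 yaw -0.043 dist 433
remote c0.62 px [279  27] xy 582 -342 h 16.0 size 7 3 yaw 0.925 dist 675
mat c0.55 px [271 451] xy 548 134 h 4.4 size 200 130 yaw 0.289 dist 564
keypad c0.66 px [109 105] xy 395 -223 h 33.0 size 71 44 yaw 0.005 dist 454
keypad c0.65 px [266 213] xy 537 -119 h 22.9 size 178 100 yaw -0.333 dist 550
yellow_button c0.73 px [117 538] xy 414 227 h 34.1 size 40 40 yaw -1.441 dist 472
go [39.57, -1.17, 15.98] [0.0, -0.0, 0.109]
```

View pics/w1.png

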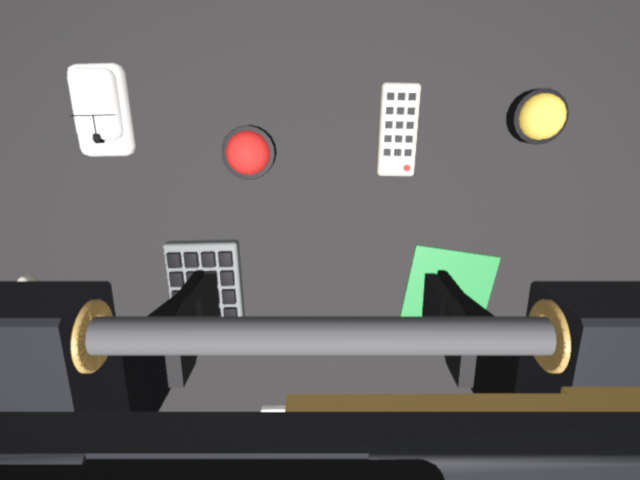

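The wrist view shows the red button at (248,152), the chosen remote at (398,130), the yellow button at (540,117) and the mouse at (100,110). The mat and keypad are partly hidden by the gripper. Positions agree with the fixed cameras to about 5 mm. Now I go above the computer.

arm_command:
  increments:
    - [[39.6,-5,15],[0,0,0.11],-1]
    - [[39.6,-5,15],[0,0,0.11],-1]
    - [[39.6,-5,15],[0,0,0.11],-1]
    - [[39.6,-5,15],[0,0,0.11],-1]
    - [[39.6,-5,15],[0,0,0.11],-1]
    - [[39.6,-5,15],[0,0,0.11],-1]
    - [[39.6,-5,15],[0,0,0.11],-1]
    - [[39.6,-5,15],[0,0,0.11],-1]
    - [[39.6,-5,15],[0,0,0.11],-1]

```text
time: 4.12
eef_pos: [438.5, 397.4, 329.6]
tool_rot: [0.0, 0.752, 0.659, -0.0]
force: [0.9, -0.7, 0.5]
grip_width: 86.8
```

```bash
python3 -c "
from h import *
s=st()
p=shot('wrist');cv2.imwrite('pics/w2.png',p['image'][:,:,::-1]);measure(p,['computer'])
go(477,396,184,1.44)"
```

```text
t 4.1 pos [438.5 397.4 329.6] yaw 1.440 tilt [-0.001 -0.   ] F [ 0.9 -0.7  0.5] w 86.8 q [ 1.01  0.39 -0.18  0.   -1.   -2.71]
computer c0.56 px [262 328] xy 459 400 h 29.4 size 107 60 yaw -0.140 dist 609
go [0.43, 3.79, 14.65] [0.001, -0.001, -0.001]
```

View pics/w2.png

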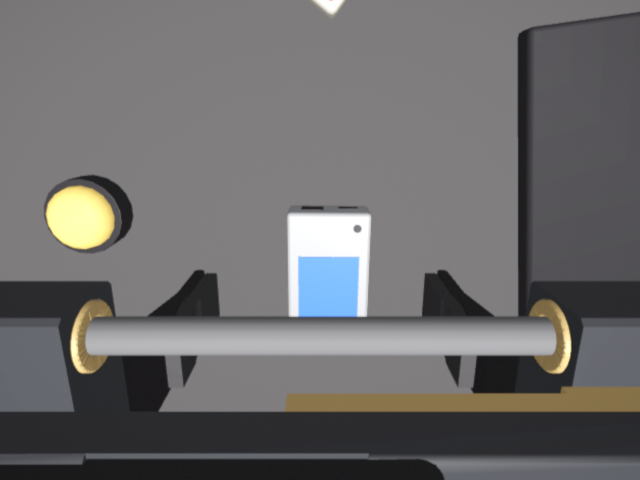

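The computer is centred between the fingers, with its near edge at row 213 and columns 288–370. The gripper bar hides its far end. The laptop's edge is about 145 mm away, which leaves enough clearance.

```bash
cat >> h.py <<'E'
def top(p,n,h,L,tol=5,up=None,near=None):
    "top-face points of n: axis along yaw, sides centre, near end -> centre using length L"
    for r in bot.regions_of(n,p)[:4]:
        P=pts(p,r["region"]);P=P[abs(P[:,2]-h)<tol]
        if len(P)<30: continue
        if near is not None and np.hypot(*(np.median(P[:,:2],0)-near))>80: continue
        (x,y),(a,b),g=cv2.minAreaRect(P[:,:2].astype(np.float32))
        if a<b:a,b=b,a;g+=90
        g=np.radians((g+90)%180-90)
        if up is not None and abs(g)>.7: g-=np.sign(g)*np.pi/2
        u=np.array([np.cos(g),np.sin(g)]);v=np.array([-u[1],u[0]])
        q=P[:,:2];a0,a1=np.percentile(q@u,[.5,99.5]);b0,b1=np.percentile(q@v,[.5,99.5])
        c=u*(a0+L/2)+v*(b0+b1)/2
        print(n,"c%.2f"%r["confidence"],"seen %.0f x %.0f"%(a1-a0,b1-b0),"yaw %.3f"%g,"centre(near end+L/2)",c.round(1),"mid",(u*(a0+a1)/2+v*(b0+b1)/2).round(1));return c,g
E
python3 -c "
from h import *
s=st();p=shot('wrist');c,g=top(p,'computer',29,90);go(*c,184,g+np.pi/2)"
```

```text
t 4.2 pos [438.8 396.6 330.5] yaw 1.439 tilt [0.001 0.001] F [-0.8  0.   0.3] w 86.8 q [ 1.01  0.39 -0.18  0.   -1.   -2.71]
computer c0.68 seen 80 x 59 yaw -0.139 centre(near end+L/2) [476.8 397.3] mid [471.8 398. ]
go [0.57, 3.75, 14.67] [0.001, -0.001, 0.006]
```

arm_command:
  increments:
    - [[0.5,3.8,4],[0,0,0.006],-1]
    - [[0.5,3.8,9],[0,0,0.006],-1]
    - [[0.5,3.8,13],[0,0,0.006],-1]
    - [[0.5,3.8,14.4],[0,0,0.006],-1]
    - [[0.5,3.8,14.4],[0,0,0.006],-1]
    - [[0.5,3.8,14.4],[0,0,0.006],1]
    - [[0.5,3.8,14.4],[0,0,0.006],1]
    - [[0.5,3.8,14.4],[0,0,0.006],1]
    - [[0.5,3.8,14.4],[0,0,0.006],1]
    - [[0.5,3.8,14.4],[0,0,0.006],1]
  grip_force: 30

```text
time: 5.58
eef_pos: [476.8, 397.7, 186.5]
tool_rot: [-0.0, 0.754, 0.657, 0.0]
force: [-0.9, 0.3, 5.5]
grip_width: 60.0
```

```bash
python3 -c "
from h import *
s=st();go(s['eef_pos'][0],s['eef_pos'][1],290,1.431);go(580,146,290,1.416)"
```

```text
t 5.6 pos [476.8 397.7 186.5] yaw 1.434 tilt [0.001 0.001] F [-0.9  0.3  5.5] w 60.0 q [ 0.96  0.6  -0.24  0.   -0.73 -2.66]
go [0.01, 0.01, -10.35] [0.001, -0.001, 0.003]
go [-23.52, 13.66, -10.36] [0.001, -0.001, 0.018]
```

arm_command:
  increments:
    - [[0,0,-5],[0,0,0.0],1]
    - [[0,0,-10],[0,0,0.0],1]
    - [[-6,3.4,-13],[0,0,0.005],1]
    - [[-12,6,-13],[0,0,0.01],1]
    - [[-18,8,-13],[0,0,0.018],1]
    - [[-23.5,9.6,-13],[0,0,0.018],1]
    - [[-23.5,9.6,-13],[0,0,0.018],1]
    - [[-23.5,9.6,-13],[0,0,0.018],1]

```text
time: 6.58
eef_pos: [539.7, 151.0, 315.2]
tool_rot: [-0.0, 0.76, 0.65, -0.0]
force: [-0.5, 0.4, -2.9]
grip_width: 59.8
```

```bash
python3 -c "
from h import *
s=st();p=shot('wrist');cv2.imwrite('pics/w3.png',p['image'][:,:,::-1]);top(p,'mat',4,130,4);top(p,'computer',130,90,15)
go(628,146,192,1.416)"
```

```text
t 6.6 pos [539.7 151.  315.2] yaw 1.414 tilt [-0.    -0.001] F [-0.5  0.4 -2.9] w 59.8 q [ 0.56  0.36 -0.28 -0.   -0.94 -2.29]
computer c0.69 seen 57 x 2 yaw 1.412 centre(near end+L/2) [497.5 174.1] mid [494.9 157.9]
go [0.67, 8.84, 12.34] [-0.0, -0.0, 0.001]
```

View pics/w3.png

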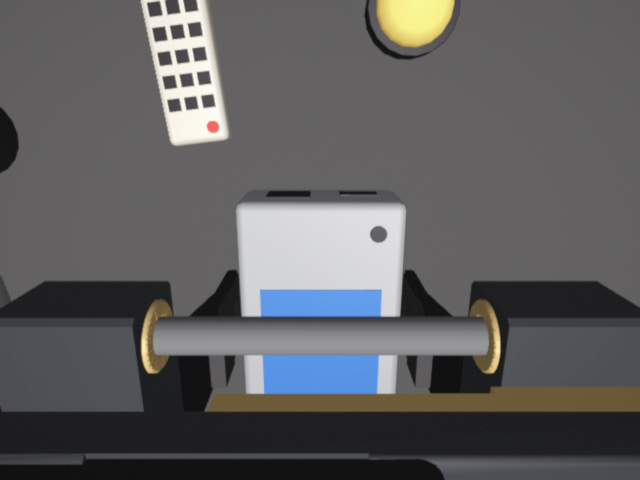

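The computer is held level and centred, with its near end at rows 190–205. The mat is hidden in this view, so I use the mean of the two fixed cameras: (628,146), yaw -0.155.

arm_command:
  increments:
    - [[0.7,5,4],[0,0,0.0],1]
    - [[0.7,8.8,8],[0,0,0.0],1]
    - [[0.7,8.8,11],[0,0,0.0],1]
    - [[0.7,8.8,12],[0,0,0.0],1]
    - [[0.7,8.8,12.5],[0,0,0.0],1]
    - [[0.7,8.8,12.5],[0,0,0.0],1]

```text
time: 7.48
eef_pos: [627.8, 145.7, 192.0]
tool_rot: [0.0, 0.759, 0.651, 0.001]
force: [0.4, -0.6, -1.9]
grip_width: 60.1
```

```bash
python3 -c "
from h import *
s=st();go(628,146,190,1.416)
for c in ['scene','side']:
  p=shot(c);measure(p,['mat','computer']); cv2.imwrite(f'pics/{c}1.png',p['image'][:,:,::-1])"
```

```text
t 7.5 pos [627.8 145.7 192. ] yaw 1.417 tilt [0.001 0.002] F [ 0.4 -0.6 -1.9] w 60.1 q [ 0.48  0.62 -0.18  0.   -0.77 -2.2 ]
go [0.03, 0.01, 0.2] [0.002, -0.001, 0.001]
mat c0.85 px [263 420] xy 642 122 h 6.7 size 156 98 yaw 0.414 dist 653
computer c0.85 px [253 426] xy 652 126 h 35.6 size 92 43 yaw 1.349 dist 665
mat c0.92 px [265 212] xy 627 146 h 7.7 size 135 105 yaw -0.177 dist 643
computer c0.89 px [250 217] xy 625 168 h 37.8 size 110 85 yaw 1.386 dist 647
```

arm_command:
  increments:
    - [[0,0,0.25],[0,0,0],1]
    - [[0,0,0.25],[0,0,0],1]
    - [[0,0,0.25],[0,0,0],-0.7]
    - [[0,0,0.25],[0,0,0],-0.7]
    - [[0,0,0.25],[0,0,0],-0.7]
    - [[0,0,-4],[0,0,0],-0.7]
    - [[0,0,-10],[0,0,0],-0.7]
    - [[-6,-6,-13],[0,0,0],-1]
    - [[-12,-12,-13],[0,0,0],-1]
    - [[-18,-18,-13],[0,0,0],-1]
    - [[-18,-22,-13],[0,0,0],-1]
    - [[-18,-22,-13],[0,0,0],-1]

```text
time: 9.28
eef_pos: [379.9, -0.2, 320.6]
tool_rot: [-0.0, 0.76, 0.65, -0.0]
force: [0.5, 1.2, 0.2]
grip_width: 87.3
```

```bash
python3 -c "
from h import *
s=st()
for c in ['scene','side','wrist']:
  p=shot(c);measure(p,['mat','computer','red_button','keypad','remote']); cv2.imwrite(f'pics/{c}2.png',p['image'][:,:,::-1])
go(444,-75,186,1.416)"
```

```text
t 9.3 pos [ 3.799e+02 -2.000e-01  3.206e+02] yaw 1.415 tilt [-0.    -0.001] F [0.5 1.2 0.2] w 87.3 q [ 0.43  0.05 -0.67 -0.   -0.85 -2.16]
mat c0.68 px [266 420] xy 631 149 h 5.9 size 134 110 yaw -0.192 dist 649
computer c0.78 px [248 418] xy 633 144 h 33.0 size 89 65 yaw -0.125 dist 649
red_button c0.78 px [268 286] xy 449 -76 h 34.1 size 38 38 yaw -0.661 dist 456
keypad c0.72 px [329 340] xy 614 -140 h 23.5 size 127 82 yaw 0.003 dist 629
keypad c0.61 px [306 224] xy 399 -224 h 33.3 size 72 44 yaw 0.037 dist 457
remote c0.89 px [421 264] xy 627 -370 h 20.6 size 96 40 yaw -0.893 dist 727
remote c0.81 px [231 327] xy 428 82 h 20.5 size 96 42 yaw -0.095 dist 436
remote c0.62 px [144 358] xy 266 437 h 20.2 size 94 39 yaw -0.778 dist 511
mat c0.96 px [264 211] xy 624 146 h 7.2 size 132 104 yaw -0.167 dist 641
computer c0.78 px [252 215] xy 626 145 h 34.9 size 94 60 yaw -0.172 dist 643
red_button c0.74 px [230 338] xy 440 -73 h 35.7 size 39 37 yaw 0.807 dist 447
keypad c0.59 px [201 295] xy 604 -135 h 25.6 size 123 82 yaw -0.009 dist 618
remote c0.63 px [418 268] xy 257 440 h 21.8 size 96 40 yaw -0.779 dist 510
remote c0.62 px [267 302] xy 423 84 h 22.1 size 96 40 yaw 0.001 dist 431
red_button c0.62 px [296 242] xy 391 -49 h 33.0 size 108 31 yaw -0.392 dist 394
remote c0.58 px [236 438] xy 419 81 h 19.4 size 89 57 yaw 0.173 dist 426
go [-6.57, 7.24, 13.47] [-0.0, 0.0, -0.0]
```

View pics/side2.png

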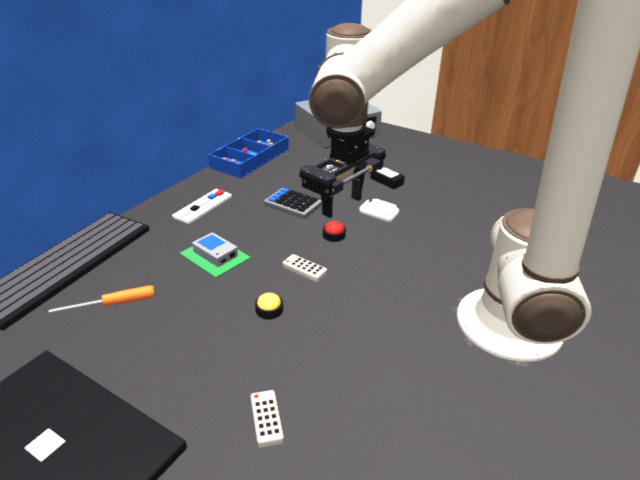

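The computer lies centred on the mat at (215,248) in the side view. The fixed cameras put the computer and mat centres within about 2 mm of each other. Next is the red button.

arm_command:
  increments:
    - [[-4,4,2],[0,0,0],-1]
    - [[-6.5,7.2,6],[0,0,0],-1]
    - [[-6.5,7.2,11],[0,0,0],-1]
    - [[-6.5,7.2,13.4],[0,0,0],-1]
    - [[-6.5,7.2,13.4],[0,0,0],-1]
    - [[-6.5,7.2,13.4],[0,0,0],1]
    - [[-6.5,7.2,13.4],[0,0,0],1]
    - [[-6.5,7.2,13.4],[0,0,0],1]
    - [[-6.5,7.2,13.4],[0,0,0],1]
    - [[-6.5,7.2,13.4],[0,0,0],1]
    - [[-6.5,7.2,8],[0,0,0],1]
    - [[-6.5,7.2,-1],[0,0,0],1]
  grip_force: 20

```text
time: 11.68
eef_pos: [443.2, -74.3, 303.3]
tool_rot: [-0.001, 0.76, 0.65, -0.002]
force: [1.5, -0.6, -1.8]
grip_width: 54.7
```

```bash
python3 -c "
from h import *
s=st();p=shot('wrist');cv2.imwrite('pics/w4.png',p['image'][:,:,::-1])
go(628.5,145.5,260,1.416)"
```

```text
t 11.7 pos [443.2 -74.3 303.3] yaw 1.415 tilt [-0.001 -0.004] F [ 1.5 -0.6 -1.8] w 54.7 q [ 0.2   0.2  -0.55 -0.   -0.83 -1.92]
go [24.48, 14.65, 5.47] [0.014, -0.002, 0.002]
```

View pics/w4.png

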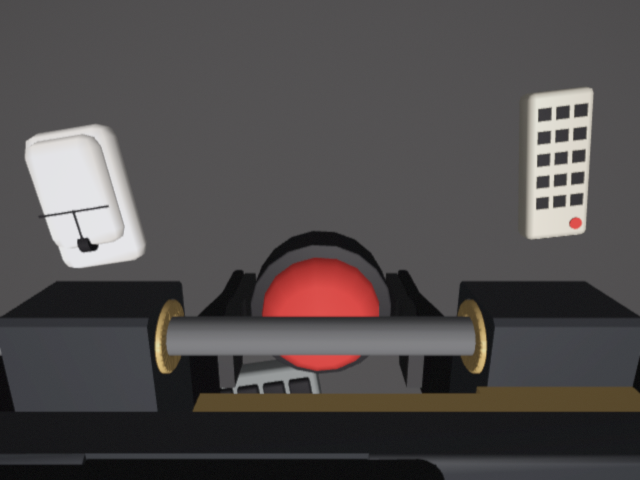

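```bash
python3 -c "
from h import *
s=st();p=shot('wrist');i=p['image'].astype(int)
m=(i[:,:,0]>120)&(i[:,:,1]<90)&(i[:,:,2]<90);m[:240]=0
P=pts(p,m);T=camT(p);print(len(P),P[:,2].min(),P[:,2].max())
X=s['eef_pos'];w,a,b,c=s['tool_rot'];r=R.from_quat([a,b,c,w])
Q=r.inv().apply(P-X);print('tool x,y range',np.percentile(Q,[.5,99.5],axis=0).round(1).tolist(),np.median(Q,0).round(1))
(cx,cy),rad=cv2.minEnclosingCircle(Q[:,:2].astype(np.float32));print(cx,cy,rad)
# sphere-ish top: 
t=Q[Q[:,2]<np.percentile(Q[:,2],15)];print('apex',t.mean(0).round(1))
for r_ in bot.tip_of('red_button',p)[:2]:print(r_)
"
```

```text
t 11.7 pos [445.7 -74.2 312.3] yaw 1.418 tilt [0.002 0.014] F [ 2.6 -0.5  5.1] w 54.4 q [ 0.2   0.19 -0.54  0.   -0.83 -1.92]
6238 143.99736030463103 216.85088887114708
tool x,y range [[-21.2, -22.4, 152.6], [20.7, 20.3, 166.7]] [ -0.2 -11.5 157.1]
-0.8750423192977905 -2.8869717121124268 25.11330795288086
apex [ -0.2  -6.6 152.5]
{'centre': [291.3, 319.2], 'confidence': 0.85}
```

The button is held centred within about 1 mm of the grasp axis and its underside is about 187 mm below the TCP. I move over the computer.

```bash
python3 -c "
from h import *
s=st();go(629.5,145.3,260,1.416,s);go(629.5,145.3,219,1.416,s)"
```

```text
t 11.8 pos [444.3 -74.1 306.2] yaw 1.416 tilt [0.003 0.008] F [-0.4  0.2 -2.4] w 54.2 q [ 0.2   0.19 -0.55  0.   -0.82 -1.92]
go [24.53, 14.87, 4.8] [0.008, -0.003, -0.0]
go [24.52, 14.84, 8.9] [0.008, -0.003, -0.0]
```

arm_command:
  increments:
    - [[6,4,0],[0,0,0],1]
    - [[12,8,0],[0,0,0],1]
    - [[18,12,0],[0,0,0],1]
    - [[24.5,14.9,2],[0,0,0],1]
    - [[24.5,14.9,4.8],[0,0,0],1]
    - [[24.5,14.9,4.8],[0,0,0],1]
    - [[24.5,14.9,4.8],[0,0,0],1]

```text
time: 12.7
eef_pos: [628.1, 144.3, 253.4]
tool_rot: [-0.001, 0.76, 0.65, -0.002]
force: [-0.4, -0.0, -0.2]
grip_width: 54.1
```

```bash
python3 -c "
from h import *
s=st();go(629.5,145.3,219,1.416,s)"
```

```text
t 12.7 pos [628.1 144.3 253.4] yaw 1.415 tilt [-0.002 -0.003] F [-0.4 -0.  -0.2] w 54.1 q [ 0.48  0.55 -0.12 -0.   -0.9  -2.2 ]
go [0.12, 0.13, 3.44] [-0.003, 0.002, -0.001]
```

```bash
cat >> h.py <<'E'
def red(p,s):
    i=p['image'].astype(int);m=(i[:,:,0]>120)&(i[:,:,1]<90)&(i[:,:,2]<90);m[:200]=0
    w,a,b,c=s['tool_rot'];Q=R.from_quat([a,b,c,w]).inv().apply(pts(p,m)-s['eef_pos'])
    print('red tool range',np.percentile(Q,[.5,99.5],axis=0).round(1).tolist())
E
python3 -c "
from h import *
s=st();p=shot('wrist');red(p,s);cv2.imwrite('pics/w5.png',p['image'][:,:,::-1])
st();go(629.5,145.3,219,1.416)"
```

```text
t 12.7 pos [628.1 144.3 253.4] yaw 1.415 tilt [-0.002 -0.003] F [-0.4 -0.  -0.2] w 54.1 q [ 0.48  0.55 -0.12 -0.   -0.9  -2.2 ]
red tool range [[-22.0, -22.4, 153.7], [173.4, 21.4, 238.8]]
t 12.8 pos [628.2 144.  254.7] yaw 1.415 tilt [-0.001 -0.001] F [ 1.  -0.1 -1.1] w 54.2 q [ 0.48  0.55 -0.12  0.   -0.9  -2.2 ]
go [0.15, 0.11, 3.57] [-0.001, 0.001, -0.001]
```

View pics/w5.png

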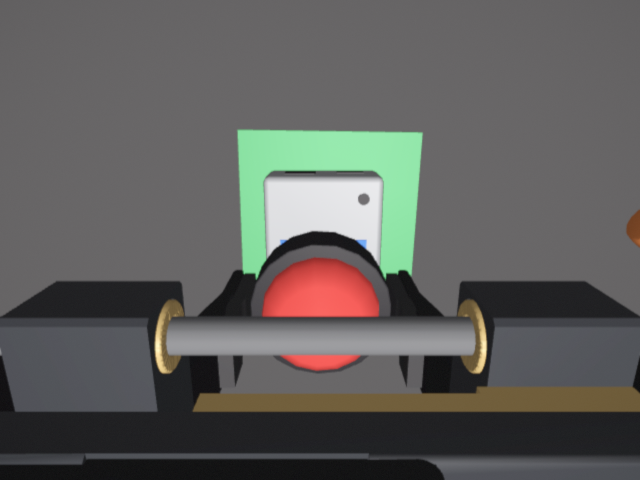

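```bash
python3 -c "
from h import *
s=st();p=shot('wrist');i=p['image'].astype(int)
w,a,b,c=s['tool_rot'];r=R.from_quat([a,b,c,w])
g=(i[:,:,1]>i[:,:,0]+40)&(i[:,:,1]>i[:,:,2]+30)
Pm=pts(p,g);Pm=Pm[abs(Pm[:,2]-4)<5]
k=np.zeros(g.shape,bool);k[150:275,240:420]=1
Pc=pts(p,k);Pc=Pc[abs(Pc[:,2]-31)<4]
for n,P in(('mat',Pm),('comp',Pc)):
  Q=r.inv().apply(P-s['eef_pos']);print(n,len(Q),'near end y',np.percentile(Q[:,1],.5).round(1))
  for y0 in range(-70,-10,10):
    q=Q[abs(Q[:,1]-y0)<2]
    if len(q)>20:print(y0,np.percentile(q[:,0],[1,99]).round(1),np.percentile(q[:,0],[1,99]).mean().round(1))
"
```

```text
t 12.8 pos [628.2 144.  254.7] yaw 1.415 tilt [-0.001 -0.001] F [ 1.  -0.1 -1.1] w 54.2 q [ 0.48  0.55 -0.12  0.   -0.9  -2.2 ]
mat 13199 near end y -66.1
-60 [-44.5  53.5] 4.5
-50 [-44.8  53.5] 4.4
-40 [-46.5  54. ] 3.8
-30 [-45.6  53.6] 4.0
-20 [-45.8  53.8] 4.0
comp 7692 near end y -44.9
-40 [-28.   29.9] 0.9
-30 [-28.   30.2] 1.1
-20 [-28.1  30.1] 1.0
```

The computer is parallel to the mat and about 3 mm from its middle, which is fine. I lower the button.

arm_command:
  increments:
    - [[0.1,0.1,2],[0,0,0],1]
    - [[0.1,0.1,3.2],[0,0,0],1]
    - [[0.1,0.1,3.6],[0,0,0],1]
    - [[0.1,0.1,3.7],[0,0,0],1]
    - [[0.1,0.1,3.7],[0,0,0],1]

```text
time: 13.42
eef_pos: [630.1, 145.6, 218.9]
tool_rot: [0.0, 0.76, 0.65, 0.0]
force: [1.5, -0.2, -0.5]
grip_width: 54.7
```

```bash
python3 -c "
from h import *
s=st()"
```

```text
t 13.4 pos [630.1 145.6 218.9] yaw 1.416 tilt [0.    0.001] F [ 1.5 -0.2 -0.5] w 54.7 q [ 0.48  0.59 -0.15  0.   -0.83 -2.2 ]
```

arm_command:
  increments:
    - [[0,0,0.15],[0,0,0],1]
    - [[0,0,0.15],[0,0,0],1]
    - [[0,0,0.15],[0,0,0],-0.7]
    - [[0,0,0.15],[0,0,0],-0.7]
    - [[0,0,0.15],[0,0,0],-0.7]
    - [[0,0,0.15],[0,0,0],-0.7]
    - [[0,0,-4],[0,0,0],-0.7]
    - [[0,0,-9],[0,0,0],-0.7]
    - [[-2,-6,-11],[0,0,0],-0.7]
    - [[-3,-12,-11],[0,0,-0.06],-0.7]
    - [[-3.5,-18,-11],[0,0,-0.11],-0.7]
    - [[-3.5,-22,-11],[0,0,-0.11],-0.7]

```text
time: 14.92
eef_pos: [404.7, 144.3, 328.4]
tool_rot: [-0.0, 0.723, 0.691, 0.0]
force: [0.6, 0.7, 0.6]
grip_width: 73.9
```

```bash
python3 -c "
from h import *
s=st();p=shot('wrist');cv2.imwrite('pics/w6.png',p['image'][:,:,::-1])
c,g=top(p,'remote',19,95,near=np.array([425,82]))
for n in ('scene','side'):
  q=shot(n);measure(q,['computer','red_button','keypad'])
st();go(*c,185,g+np.pi/2)"
```

```text
t 14.9 pos [404.7 144.3 328.4] yaw 1.526 tilt [ 0. -0.] F [0.6 0.7 0.6] w 73.9 q [ 0.72  0.13 -0.56 -0.   -0.88 -2.34]
remote c0.88 seen 93 x 39 yaw -0.037 centre(near end+L/2) [425.3  82.9] mid [424.2  82.9]
computer c0.85 px [252 418] xy 632 144 h 32.7 size 93 63 yaw -0.159 dist 648
red_button c0.58 px [237 421] xy 634 144 h 65.0 size 39 38 yaw 0.926 dist 650
keypad c0.80 px [329 338] xy 613 -139 h 23.8 size 126 79 yaw -0.001 dist 629
keypad c0.43 px [382 184] xy 465 -396 h 32.5 size 93 46 yaw -0.264 dist 611
computer c0.79 px [255 219] xy 627 146 h 34.5 size 96 61 yaw -0.103 dist 643
computer c0.69 px [305 271] xy 411 228 h 35.7 size 39 37 yaw 0.642 dist 469
red_button c0.59 px [239 213] xy 627 148 h 66.6 size 40 39 yaw 1.312 dist 644
keypad c0.61 px [199 300] xy 577 -137 h 25.2 size 76 55 yaw 1.488 dist 593
keypad c0.55 px [176 390] xy 459 -395 h 34.4 size 93 51 yaw -0.181 dist 605
t 15.4 pos [407.8 145.1 327.9] yaw 1.525 tilt [-0. -0.] F [0.5 0.5 0.3] w 73.7 q [ 0.72  0.14 -0.55  0.   -0.88 -2.34]
go [-6.12, 2.04, 14.29] [-0.0, 0.0, -0.009]
```

View pics/w6.png

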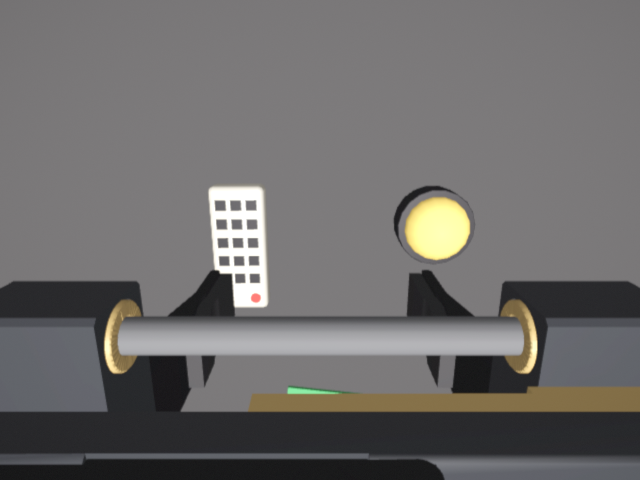

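The remote spans rows 187–305 at column 238, and the yellow button is untouched at (437,228). The red button reads h 65 mm, on the computer and within 2 mm of its centre. Now I grasp the remote.

arm_command:
  increments:
    - [[-4,2,2],[0,0,0],-0.7]
    - [[-6.1,2,6],[0,0,-0.009],-0.7]
    - [[-6.1,2,11],[0,0,-0.009],-0.7]
    - [[-6.1,2,14.3],[0,0,-0.009],-0.7]
    - [[-6.1,2,14.3],[0,0,-0.009],-0.7]
    - [[-6.1,2,14.3],[0,0,-0.009],1]
    - [[-6.1,2,14.3],[0,0,-0.009],1]
    - [[-6.1,2,14.3],[0,0,-0.009],1]
    - [[-6.1,2,14.3],[0,0,-0.009],1]
    - [[-6.1,2,14.3],[0,0,-0.009],1]
    - [[-6.1,2,9],[0,0,-0.009],1]
    - [[-6.1,2,4],[0,0,-0.009],1]
  grip_force: 20

```text
time: 16.92
eef_pos: [424.2, 83.2, 289.0]
tool_rot: [-0.0, 0.72, 0.694, -0.001]
force: [0.7, -0.1, -1.0]
grip_width: 39.8
```

```bash
python3 -c "
from h import *
s=st();go(540,-85,330,1.571)"
```

```text
t 16.9 pos [424.2  83.2 289. ] yaw 1.535 tilt [-0.001 -0.002] F [ 0.7 -0.1 -1. ] w 39.8 q [ 0.57  0.19 -0.61  0.   -0.78 -2.18]
go [-16.39, 12.17, -4.1] [-0.002, 0.001, -0.036]
```

arm_command:
  increments:
    - [[-4,5,-4],[0,0,-0.01],1]
    - [[-8,9,-5],[0,0,-0.02],1]
    - [[-12,14,-5],[0,0,-0.036],1]
    - [[-13.5,19,-5],[0,0,-0.036],1]
    - [[-13.5,20.5,-5],[0,0,-0.036],1]
    - [[-13.5,20.5,-5],[0,0,-0.036],1]
    - [[-13.5,20.5,-5],[0,0,-0.036],1]

```text
time: 17.8
eef_pos: [623.4, -58.9, 337.9]
tool_rot: [-0.001, 0.707, 0.707, -0.0]
force: [-0.3, 0.4, -1.2]
grip_width: 40.1
```

```bash
python3 -c "
from h import *
s=st();p=shot('wrist');cv2.imwrite('pics/w7.png',p['image'][:,:,::-1])
c,g=top(p,'keypad',22,130,near=np.array([611,-138]))
c2=c+102*np.array([-np.sin(g),np.cos(g)]);print(c2)
st();go(*c2,200,g+np.pi/2)"
```

```text
t 17.8 pos [623.4 -58.9 337.9] yaw 1.571 tilt [ 0.    -0.001] F [-0.3  0.4 -1.2] w 40.1 q [ 0.16  0.44 -0.08 -0.   -1.05 -1.73]
keypad c0.78 seen 112 x 73 yaw -0.000 centre(near end+L/2) [ 614.9 -137. ] mid [ 606.2 -137. ]
[614.96723089 -34.97799398]
t 17.9 pos [623.4 -58.7 338.6] yaw 1.571 tilt [ 0. -0.] F [-0.2  1.1 -1.2] w 39.9 q [ 0.16  0.44 -0.08 -0.   -1.05 -1.73]
go [2.37, -0.84, 13.86] [-0.0, -0.0, 0.001]
```

View pics/w7.png

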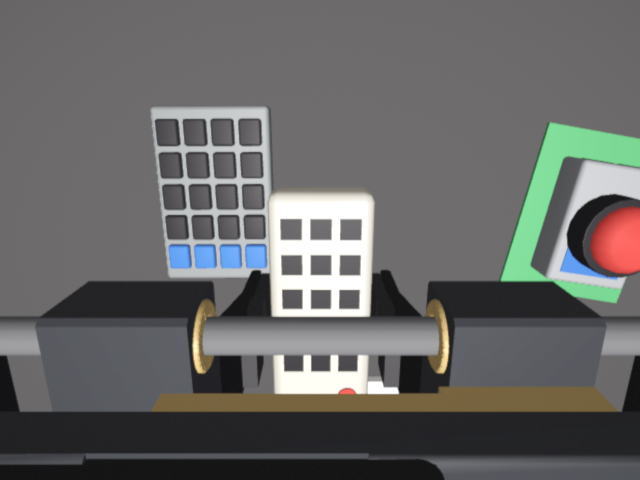

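The keypad is whole in view at cols 152–270, rows 107–278, with the blue row far. The held remote is at cols 270–373, and the mat with the computer and button is on the right. Next I refine the keypad's edges.

```bash
python3 -c "
from h import *
s=st();p=shot('wrist');k=np.zeros((480,640),bool);k[90:290,130:280]=1
P=pts(p,k);P=P[(P[:,2]>12)&(P[:,2]<30)]
(x,y),(a,b),g=cv2.minAreaRect(P[:,:2].astype(np.float32));print('keypad',x,y,a,b,g,np.percentile(P,[.3,99.7],axis=0).round(1).tolist())
for x0 in range(555,680,20):
  q=P[abs(P[:,0]-x0)<3];print(x0,np.percentile(q[:,1],[1,99]).round(1))
k[:]=0;k[150:300,275:370]=1;P=pts(p,k);P=P[P[:,2]>100];print('remote',np.percentile(P,[.5,99.5],axis=0).round(1).tolist(),s['eef_pos'])
"
```

```text
t 17.9 pos [623.4 -58.7 338.6] yaw 1.571 tilt [ 0. -0.] F [-0.2  1.1 -1.2] w 39.9 q [ 0.16  0.44 -0.08 -0.   -1.05 -1.73]
keypad 608.4080810546875 -137.39944458007812 128.55490112304688 84.52124786376953 0.2108762115240097 [[544.3, -178.3, 13.3], [671.8, -95.7, 23.6]]
555 [-177.6  -96.1]
575 [-177.5  -96.1]
595 [-177.7  -96. ]
615 [-177.7  -98.8]
635 [-177.3  -99.4]
655 [-177.4  -99.9]
675 [-176.6 -117.2]
remote [[576.3, -76.1, 158.0], [617.7, -40.5, 173.1]] [623.38829279 -58.66849475 338.56409933]
```

Keypad centre is (608.5,-137) with yaw about 0, so the remote goes to (608.5,-35).

arm_command:
  increments:
    - [[2.4,-1.5,4],[0,0,0],1]
    - [[2.4,-1.5,9],[0,0,0],1]
    - [[2.4,-1.5,13],[0,0,0],1]
    - [[2.4,-1.5,14.8],[0,0,0],1]
    - [[2.4,-1.5,15.2],[0,0,0],1]
    - [[2.4,-1.5,15.3],[0,0,0],1]
    - [[2.4,-1.5,15.3],[0,0,0],1]

```text
time: 18.82
eef_pos: [609.9, -35.1, 186.8]
tool_rot: [0.001, 0.707, 0.707, 0.001]
force: [-0.4, -1.0, -0.3]
grip_width: 39.5
```

```bash
python3 -c "
from h import *
st()"
```

```text
t 18.8 pos [609.9 -35.1 186.8] yaw 1.571 tilt [0.    0.003] F [-0.4 -1.  -0.3] w 39.5 q [ 0.21  0.59 -0.27  0.   -0.71 -1.78]
```

arm_command:
  increments:
    - [[0,0,0.15],[0,0,0],1]
    - [[0,0,0.15],[0,0,0],1]
    - [[0,0,0.15],[0,0,0],-0.35]
    - [[0,0,0.15],[0,0,0],-0.35]
    - [[0,0,0.15],[0,0,0],-0.35]
    - [[0,0,-4],[0,0,0],-0.35]
    - [[0,0,-9],[0,0,0],-0.35]
    - [[-4,-5,-13],[0,0,0],-1]
    - [[-8,-10,-14],[0,0,0],-1]
    - [[-12,-15,-14],[0,0,0],-1]
    - [[-16,-20,-14],[0,0,0],-1]
    - [[-17,-22,-14],[0,0,0],-1]

```text
time: 20.32
eef_pos: [386.9, -206.2, 325.3]
tool_rot: [-0.0, 0.708, 0.706, -0.0]
force: [1.0, 0.4, 0.6]
grip_width: 86.4
```

```bash
python3 -c "
from h import *
s=st();p=shot('wrist');s=p['s'];cv2.imwrite('pics/w8.png',p['image'][:,:,::-1])
for r in bot.regions_of('mouse',p)[:2]:
  print(r['confidence'],np.round(r['centre']))
  P=pts(p,r['region']);P=P[(P[:,2]>8)&(P[:,2]<40)];(x,y),(a,b),g=cv2.minAreaRect(P[:,:2].astype(np.float32));print(x,y,a,b,g)
q=shot('scene');measure(q,['remote','keypad','red_button','computer'])
st();go(399,-226,186,1.571)"
```

```text
t 20.3 pos [ 386.9 -206.2  325.3] yaw 1.569 tilt [ 0. -0.] F [1.  0.4 0.6] w 86.4 q [-0.12  0.15 -0.54 -0.   -0.88 -1.46]
0.65 [231. 300.]
397.84649658203125 -224.4180145263672 55.99982833862305 90.06175994873047 89.96340942382812
remote c0.75 px [422 262] xy 626 -369 h 20.5 size 97 40 yaw -0.892 dist 727
remote c0.70 px [295 368] xy 615 -36 h 20.5 size 93 41 yaw -0.027 dist 616
remote c0.55 px [141 354] xy 264 439 h 20.6 size 97 39 yaw -0.822 dist 512
keypad c0.79 px [329 339] xy 614 -140 h 23.6 size 124 80 yaw -0.002 dist 630
red_button c0.57 px [237 419] xy 634 142 h 65.4 size 38 37 yaw -0.167 dist 650
red_button c0.57 px [329 334] xy 613 -140 h 23.6 size 126 80 yaw -0.002 dist 629
computer c0.57 px [256 417] xy 633 142 h 32.5 size 90 61 yaw -0.136 dist 648
computer c0.56 px [239 421] xy 634 140 h 65.4 size 38 36 yaw -0.050 dist 649
t 20.7 pos [ 390.3 -204.7  325.3] yaw 1.572 tilt [-0.  0.] F [-0.  -0.2 -0.4] w 87.3 q [-0.11  0.15 -0.54  0.   -0.88 -1.46]
go [-2.12, 0.87, 13.93] [0.0, 0.0, 0.001]
```

View pics/w8.png

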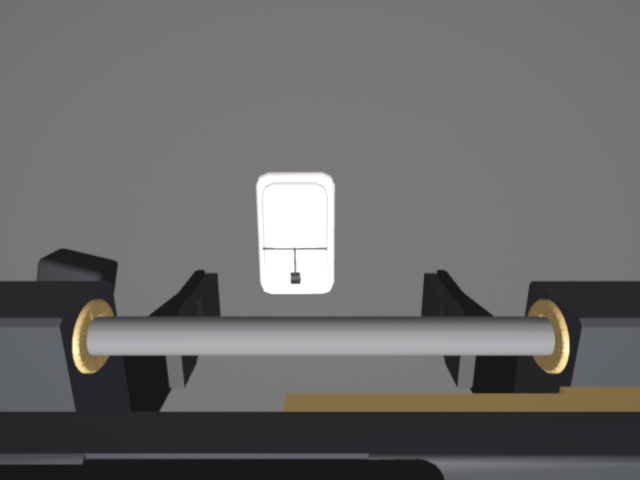

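The mouse is at (295,233), with its wheel away from the robot and yaw about 0. The scene camera puts the remote 104 mm from the keypad's centre and level with its middle. I grasp the mouse.

arm_command:
  increments:
    - [[-2,0.8,4],[0,0,0],-1]
    - [[-2,0.8,9],[0,0,0],-1]
    - [[-2,0.8,13],[0,0,0],-1]
    - [[-2,0.8,13.9],[0,0,0],-1]
    - [[-2,0.8,13.9],[0,0,0],-1]
    - [[-2,0.8,13.9],[0,0,0],1]
    - [[-2,0.8,13.9],[0,0,0],1]
    - [[-2,0.8,13.9],[0,0,0],1]
    - [[-2,0.8,13.9],[0,0,0],1]
    - [[-2,0.8,9],[0,0,0],1]
    - [[-2,0.8,3],[0,0,0],1]
    - [[-2,0.8,3],[0,0,0],1]
  grip_force: 20

```text
time: 22.18
eef_pos: [398.5, -225.4, 299.6]
tool_rot: [0.005, 0.707, 0.707, 0.003]
force: [0.2, -0.1, -1.8]
grip_width: 55.9
```

```bash
python3 -c "
from h import *
s=st();p=shot('wrist');s=p['s'];k=np.zeros((480,640),bool);k[150:310,245:395]=1;P=pts(p,k);P=P[P[:,2]>90];print('mouse',np.percentile(P,[.5,99.5],axis=0).round(1).tolist(),s['eef_pos'])
st();go(608.5,-247,290,1.572);go(608.5,-247,189,1.572)"
```

```text
t 22.2 pos [ 398.5 -225.4  299.6] yaw 1.571 tilt [-0.003  0.011] F [ 0.2 -0.1 -1.8] w 55.9 q [-0.16  0.21 -0.54  0.   -0.81 -1.41]
mouse [[355.7, -254.4, 122.6], [398.6, -198.1, 145.9]] [ 398.52483028 -225.39183548  299.63416714]
t 22.2 pos [ 397.4 -225.1  297. ] yaw 1.570 tilt [-0.     0.005] F [-1.   0.4 -1.4] w 55.6 q [-0.16  0.22 -0.54 -0.   -0.8  -1.41]
go [-2.18, 21.11, 0.81] [0.005, 0.001, -0.002]
go [-2.17, 21.06, 10.91] [0.005, 0.001, -0.002]
```

arm_command:
  increments:
    - [[-0.5,6,0],[0,0,0],1]
    - [[-1,12,0],[0,0,0],1]
    - [[-2,18,1],[0,0,0],1]
    - [[-2.2,21.1,2],[0,0,0],1]
    - [[-2.2,21.1,5],[0,0,0],1]
    - [[-2.2,21.1,9],[0,0,0],1]
    - [[-2.2,21.1,10.6],[0,0,0],1]
    - [[-2.2,21.1,10.6],[0,0,0],1]
    - [[-2.2,21.1,10.6],[0,0,0],1]

```text
time: 23.35
eef_pos: [608.3, -247.2, 189.1]
tool_rot: [-0.0, 0.707, 0.707, -0.0]
force: [-0.2, -0.6, -1.0]
grip_width: 55.7
```

```bash
python3 -c "
from h import *
s=st()"
```

```text
t 23.4 pos [ 608.3 -247.2  189.1] yaw 1.571 tilt [-0. -0.] F [-0.2 -0.6 -1. ] w 55.7 q [-0.14  0.64 -0.14  0.   -0.78 -1.43]
```

arm_command:
  increments:
    - [[0,0,0.25],[0,0,0],1]
    - [[0,0,0.25],[0,0,0],1]
    - [[0,0,0.25],[0,0,0],-0.65]
    - [[0,0,0.25],[0,0,0],-0.65]
    - [[0,0,0.25],[0,0,0],-0.65]
    - [[0,0,-4],[0,0,0],-0.65]
    - [[0,0,-9],[0,0,0],-0.65]
    - [[3,0,-14],[0,0,0],-0.65]
    - [[8,0,-19],[0,0,0],-0.65]
    - [[11,1,-21],[0,0,0],-0.65]
    - [[11,1,-21],[0,0,0],-0.65]
    - [[11,1,-21],[0,0,0],-0.65]

```text
time: 24.85
eef_pos: [618.0, -137.2, 398.5]
tool_rot: [-0.001, 0.707, 0.707, -0.0]
force: [0.1, -0.4, -0.8]
grip_width: 71.9
```

```bash
python3 -c "
from h import *
s=st();p=shot('wrist');cv2.imwrite('pics/w9.png',p['image'][:,:,::-1]);top(p,'remote',19,95,near=np.array([608,-35]))
for r in bot.regions_of('mouse',p)[:1]:
  P=pts(p,r['region']);P=P[(P[:,2]>8)&(P[:,2]<40)];print('mouse',cv2.minAreaRect(P[:,:2].astype(np.float32)))
for r in bot.regions_of('keypad',p)[:1]:
  P=pts(p,r['region']);P=P[(P[:,2]>8)&(P[:,2]<40)];print('keypad',cv2.minAreaRect(P[:,:2].astype(np.float32)))
for n in ('side','scene'):
  q=shot(n);print(n);measure(q,['remote','mouse','keypad','red_button','computer','mat','yellow_button','adapter'])
"
```

```text
t 24.9 pos [ 618.  -137.2  398.5] yaw 1.571 tilt [ 0.    -0.001] F [ 0.1 -0.4 -0.8] w 71.9 q [ 0.04  0.4   0.02 -0.   -1.19 -1.61]
remote c0.61 seen 93 x 39 yaw -0.005 centre(near end+L/2) [611.5 -35.7] mid [610.3 -35.7]
mouse ((609.2142333984375, -246.8353729248047), (55.95591354370117, 92.27970886230469), 89.7562026977539)
keypad ((608.7633666992188, -137.3573760986328), (129.41873168945312, 84.36872863769531), 0.01547547522932291)
side
remote c0.71 px [219 269] xy 608 -34 h 22.5 size 94 43 yaw -0.023 dist 609
remote c0.68 px [420 271] xy 257 440 h 22.0 size 97 39 yaw -0.779 dist 510
remote c0.55 px [167 336] xy 620 -368 h 22.7 size 100 40 yaw -0.879 dist 721
mouse c0.95 px [187 317] xy 620 -250 h 35.3 size 127 74 yaw -0.363 dist 668
keypad c0.86 px [202 297] xy 605 -136 h 25.7 size 125 79 yaw 0.012 dist 620
red_button c0.83 px [240 214] xy 625 148 h 66.6 size 40 34 yaw 0.799 dist 642
computer c0.68 px [253 219] xy 626 145 h 34.5 size 93 63 yaw -0.160 dist 642
mat c0.79 px [264 210] xy 627 146 h 7.5 size 136 105 yaw -0.164 dist 643
yellow_button c0.86 px [308 269] xy 410 229 h 35.9
[... 329 characters left out ...]
 -0.895 dist 728
remote c0.67 px [241 420] xy 634 143 h 65.0 size 39 38 yaw -0.048 dist 650
mouse c0.96 px [367 302] xy 607 -250 h 33.5 size 103 53 yaw 0.024 dist 656
keypad c0.69 px [330 336] xy 613 -140 h 23.7 size 124 82 yaw 0.008 dist 629
red_button c0.80 px [238 420] xy 634 143 h 64.9 size 39 38 yaw -0.048 dist 650
computer c0.62 px [253 418] xy 632 142 h 32.6 size 89 62 yaw -0.175 dist 648
mat c0.69 px [266 422] xy 631 149 h 5.4 size 132 107 yaw -0.178 dist 648
adapter c0.69 px [381 181] xy 464 -397 h 32.5 size 94 45 yaw -0.255 dist 610
adapter c0.63 px [297 370] xy 614 -36 h 20.1 size 95 43 yaw -0.005 dist 615
adapter c0.41 px [237 420] xy 634 143 h 64.9 size 39 38 yaw -0.048 dist 650
```

View pics/w9.png

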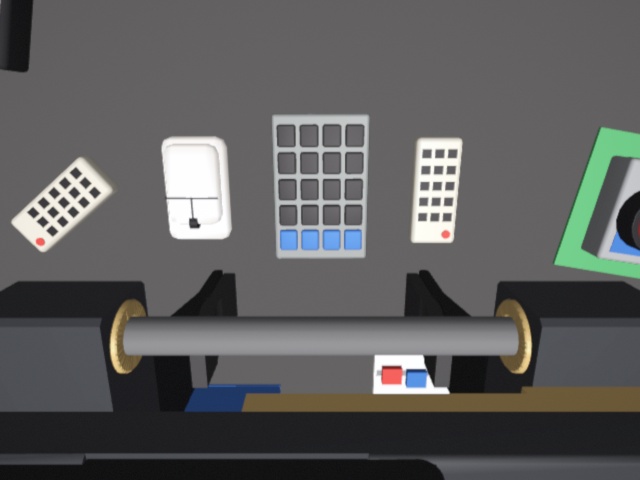

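The wrist view shows the mouse (197,188), keypad (320,185) and remote (437,190) parallel and level. Their centres are 109.5 and 101.7 mm from the keypad's. The bystanders haven't moved and the gripper is clear, so I hand in.

```bash
python3 -c "
from h import *
bot.job_done();st()"
```

```text
the job is handed in; nothing more can be done
the job is handed in; nothing more can be done
```

The test is set up as asked and handed in at about 25 s of robot time. I moved the computer first, then the red button, the remote nearest the base, and the mouse, and let go of all four.

| Item | Last check |
|---|---|
| Computer on mat | Parallel to the mat within about 0.05 rad; off the mat's middle by 3 mm (wrist camera), 1–2 mm (side) or 7 mm (scene) |
| Red button on computer | Top reads 65–67 mm high; within about 2–3 mm of the computer's centre |
| Remote | On the computer side of the keypad, 101.7 mm to the side (aim 102), within 3 mm of level with its middle, parallel |
| Mouse | On the other side, 109.5 mm to the side (aim 110), under 1 mm from level with its middle, parallel |
| Yellow button and adapter | Within 2 mm of their starting readings; the scene camera missed the yellow button in the last check, so that one rests on the side camera |

- **Disagreement over the computer:** the cameras do not agree on how well it is centred, and I did not adjust it.
- **Mouse in the fixed cameras:** both gave it the wrong size (up to 127 mm long), so I relied on the wrist camera, which matched its true size.

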